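# Right the fallen sample bottles into the bench tray

### The arm

A 6-joint arm with a two-finger parallel gripper is mounted at the origin on the work surface. World frame = base frame: x ahead of the robot, y to its left, z up, the work surface at z = 0. Lengths are in mm, angles in rad, forces in N, time in s.
With the tool pointing down it reaches from about 300 to 775 mm from the base axis. Payload 14.6 kg.
Tool frame: the origin (TCP) lies between the finger pads; the fingertips stand manip.nose_length ahead of it and the grasp point (between the pads) lies 11 mm behind it (manip.nose_length is the distance from the TCP to the fingertips, in mm); z points along the fingers, y is the line along which they close (so a half turn about z gives the same grasp; the last joint's range is limited). The gripper opens to 94 mm and grips with 3 to 60 N. Pads are 16 mm wide; open, the fingers measure 119 mm over their backs; the gripper's body (75 mm by 177 mm) begins 78 mm behind the grasp point.
Start: joints at [-1.364, 0.3, 1.521, -0, 1.321, -0.067], TCP at [148.709, -529.504, 213.446] pointing down, gripper open.
Joint ranges: [-3.03, 3.03], [-0.79, 2.21], [0.23, 2.52], [-1.04, 4.18], [0, 3.07], [-2.55, 2.55]. Speed limits (rad/s): [2.22, 2.22, 2.57, 3.14, 3.14, 3.14].

### API

Orientations are given as [roll, pitch, yaw] about the fixed x, y, z axes, in that order (R = Rz(yaw) Ry(pitch) Rx(roll)).
In Python, from cell import manip, cams, job gives the robot as it stands.
- The arm moves only by the tool jog_arm, never from a script. Its argument "commands" is a list of rows, each an object of numbers: "dx", "dy", "dz": the shift along the tool's x, y, z each as a share of 40 mm, from -1 to 1; "ax", "ay", "az": the turn, a rotation vector about the tool's x, y, z each as a share of 10 degrees, from -1 to 1; "gripper": the closure, from 0 (fully open) to 1 (shut). A call has 1 to 10 rows; each row shifts and turns the commanded pose from where the row before left it, along the tool's axes as they then stand; what a row does not reach is not made up. A row lasts 1/8 s, in which the tool goes at most 62.5 mm and 10.7 degrees, less where a joint would pass 70% of its speed; a pose out of reach is approached as far as the arm can. A call with a number of a shift or a turn outside -1 to 1 is refused whole. A call with a gripper value outside its range is refused whole. The fingers move at their own pace and stop on an object; "squeeze" is the grip in N (left out, the last holds). Time passes only in rows, so rows that do not move let the fingers close. It gives the time, the measured TCP pose, the force, the opening and the grip force at its end, in the units of the state.
- manip.read_state(): the state, without advancing time (a new reading comes with each control period).
- cams.camera(name): name is "scene" or "top" or "wrist"; returns a dict with "image" (420x560x3 uint8, red, green, blue), "fx", "fy", "cx", "cy" (pixels), "dist_coeffs" ([k1, k2, p1, p2, k3] as OpenCV has them; the pictures are not rectified), "world_to_cam" (4x4, takes a point from world to camera coordinates). Camera axes: x right, y down, z forward; pixel columns grow to the right and rows downward; lengths in mm; the calibration is good to about 2 mm. A picture is of the moment at which its call begins. There is no depth.
- job.sign_off(): hands the job in; it is judged then, once.
The state is a dict: "clock": time; "joints": joint angles; "qd": joint speeds; "effort": joint torques, N m; "eef_pos": TCP position; "eef_rot": TCP orientation; "wrist_force": force on the tool from outside, world axes, zero at the start; "moment": the same for the moment, N m; "finger_gap": finger opening in mm; "finger_force": force on a finger pad.
Only numpy, scipy, OpenCV 4.12 (cv2) and the standard library are available. Lean on these libraries where they do the work, as an engineer would, in place of code of your own. Each camera call takes 0.05 s, during which the arm holds its last target. There are 200 camera calls.

### The job

Two square sample bottles, one tall and one short, have been knocked over on the lab bench. Stand both upright, cap up, in the shallow two-bay metal tray, one bottle in each bay (either way round), flat on the bay floor. Set them down gently without letting go of them in the air, and leave the petri dish, beaker and pipette where they are.

Things in the scene. Friction and masses are not known exactly. Their poses are not given: they have to be found in the camera images.
- tall_bottle: Square white plastic bottle with round grey screw cap, lying on a flat side. 152 mm long: from the base a 118 mm body 56 x 56 mm in section, a 10 mm conical shoulder, a 24 mm cap of 40 mm diameter. About 0.3 kg. Origin: on its long axis, midway, 76 mm from either end. +x runs along the bottle from base to cap (level at the start, straight up when righted).
- tall_bottle_base (a point): Centre of the tall bottle's base (76 mm from its origin); axes as the bottle's.
- tall_bottle_cap (a point): Centre of the outer end of the tall bottle's cap (76 mm from its origin).
- short_bottle: Square white plastic bottle with round grey screw cap, lying on a flat side. 112 mm long: from the base a 80 mm body 60 x 60 mm in section, a 10 mm conical shoulder, a 22 mm cap of 40 mm diameter. About 0.25 kg. Origin: on its long axis, midway, 56 mm from either end. +x runs along the bottle from base to cap (level at the start, straight up when righted).
- short_bottle_base (a point): Centre of the short bottle's base (56 mm from its origin); axes as the bottle's.
- short_bottle_cap (a point): Centre of the outer end of the short bottle's cap (56 mm from its origin).
- tray: Open aluminium tray fixed to the bench, 130 mm (x) by 250 mm (y), 22 mm high; walls and floor 5 mm thick; a divider across the middle makes two bays side by side along y, each about 118 by 118 mm inside. Origin: centre of its underside, z up.
- bay_a (a point): Middle of the floor surface of the bay on the tray's +y side (60 mm from the tray's centre); axes as the tray's.
- bay_b (a point): Middle of the floor surface of the bay on the tray's -y side (60 mm from the tray's centre); axes as the tray's.
- dish: Bystander: closed petri dish, 96 mm diameter, 18 mm high. Origin: centre of its underside.
- beaker: Bystander: upright open glass beaker, 72 mm diameter, 90 mm high. Origin: centre of its underside.
- pipette: Bystander: pipette lying on the bench, about 225 mm long along its x (handle to -x, 120 mm; tip to +x, 105 mm), 30 mm wide, 28 mm high. Origin: on the bench under the pipette, about its middle.
There are look-alikes about, which are no part of the job. Leave any blue or orange look-alike of the short_bottle alone. Leave any turquoise look-alike of the tall_bottle alone.

How it is judged (in metres and radians):
At the end, for the whole second after the job is handed in: Both bottles stand still and upright, cap up (long axis within 4.6 degrees of vertical), one in each bay of the tray in either order: base centre within 45 mm of the middle of the bay along each tray axis and within 8 mm of the height of the bay's floor (angle between each of tall_bottle, short_bottle's own x axis and vertical below 0.08 rad and height (world z) of tall_bottle_cap above 0.142 m and linear speed of each of tall_bottle, short_bottle below 0.03 m/s and angular speed of each of tall_bottle, short_bottle below 0.2 rad/s and height (world z) of short_bottle_cap above 0.102 m and ((x of tall_bottle_base in the frame of bay_a between -0.045 and 0.045 m and y of tall_bottle_base in the frame of bay_a between -0.045 and 0.045 m and z of tall_bottle_base in the frame of bay_a between -0.008 and 0.008 m and x of short_bottle_base in the frame of bay_b between -0.045 and 0.045 m and y of short_bottle_base in the frame of bay_b between -0.045 and 0.045 m and z of short_bottle_base in the frame of bay_b between -0.008 and 0.008 m) or (x of tall_bottle_base in the frame of bay_b between -0.045 and 0.045 m and y of tall_bottle_base in the frame of bay_b between -0.045 and 0.045 m and z of tall_bottle_base in the frame of bay_b between -0.008 and 0.008 m and x of short_bottle_base in the frame of bay_a between -0.045 and 0.045 m and y of short_bottle_base in the frame of bay_a between -0.045 and 0.045 m and z of short_bottle_base in the frame of bay_a between -0.008 and 0.008 m))); the robot touches nothing.
It fails at once if the tall bottle is let go with the centre of its base more than about 50 mm above the bench (dropped or thrown) (height (world z) of tall_bottle_base above 0.05 m and contact force between the fingers and tall_bottle below 0.05 N).
It fails at once if the short bottle is let go with the centre of its base more than about 50 mm above the bench (dropped or thrown) (height (world z) of short_bottle_base above 0.05 m and contact force between the fingers and short_bottle below 0.05 N).
It fails at once if the petri dish is pushed more than 30 mm from its place (distance of dish from where it was at the start of the episode above 0.03 m).
It fails at once if the beaker is pushed more than 30 mm from its place or tipped more than about 30 degrees (distance of beaker from where it was at the start of the episode above 0.03 m or angle between beaker's own z axis and vertical above 0.5 rad).
It fails at once if the pipette is pushed more than 30 mm from its place (distance of pipette from where it was at the start of the episode above 0.03 m).
It also fails if it takes over 72 s, if anything falls off the work surface, if the arm or the gripper's body presses on something with over 40 N, if the wrist force passes 120 N, or if a joint passes its speed limit or range.

## Working session

There is one attempt and no reset: what is moved stays moved. The work goes in short steps, Python scripts to look and compute and a tool call to move; the robot and the scene stay as the last step left them, time stands still between calls to the robot, and variables do not carry over. Pictures are saved under pics/ and viewed, at most 10 in all, crops included, and the job is handed in when it is done.

Besides the shell and the picture viewer there is one more tool, called after "Call:" as a command line: name --argument value ..., lists and objects as JSON in quotes. jog_arm: Moves the arm, as the interface text tells. Shift numbers are shares of 40 mm and turn numbers shares of 10 degrees, none past 1 either way. Its arguments: {"type":"object","properties":{"commands":{"type":"array"},"squeeze":{"type":"number"}},"required":["commands"]}

```bash
mkdir -p pics; ls; python3 - <<'E'
from cell import manip,cams,job
import cv2,json,pickle
print(manip.nose_length, manip.read_state())
d={}
for n in ["top","scene"]:
    c=cams.camera(n); d[n]=c
    cv2.imwrite(f"pics/{n}0.png",cv2.cvtColor(c["image"],cv2.COLOR_RGB2BGR))
    print(n,{k:v for k,v in c.items() if k!="image"})
pickle.dump(d,open("c0.pkl","wb"))
E
```

```text
pics
8.0 {'clock': 0.0, 'joints': array([-1.36359487e+00,  3.00484703e-01,  1.52157850e+00, -1.48988082e-05,
        1.32070455e+00, -6.65902495e-02]), 'qd': array([-0.00047873, -0.00052592,  0.0014636 ,  0.00057144,  0.00157386,
        0.00126796]), 'effort': array([ 2.09282807e-04, -5.31808734e+01, -3.52735376e+01,  7.07540126e-02,
        2.43670604e-02, -1.27353223e-04]), 'eef_pos': array([ 148.65734356, -529.26478135,  212.87995881]), 'eef_rot': array([-3.14041920e+00, -6.37934112e-05,  2.73795367e-01]), 'wrist_force': array([ 0.64239042, -0.43796179, -0.5200578 ]), 'moment': array([-0.02760684, -0.02892351, -0.03688092]), 'finger_force': 0.0, 'finger_gap': 93.93985352739645}
top {'fx': 424.92168377796366, 'fy': 424.92168377796366, 'cx': 275.39018721188836, 'cy': 214.9892752910703, 'dist_coeffs': array([-0.0469357,  0.       ,  0.       ,  0.       ,  0.       ]), 'world_to_cam': array([[ 9.47772831e-03, -9.99906427e-01,  9.86453618e-03,
        -9.50794928e+01],
       [-9.79993370e-01, -1.12493650e-02, -1.98711970e-01,
         6.08126911e+02],
       [ 1.98804346e-01, -7.78384198e-03, -9.80008288e-01,
         1.22833604e+03],
       [ 0.00000000e+00,  0.00000000e+00,  0.00000000e+00,
         1.00000000e+00]])}
scene {'fx': 444.03583528922286, 'fy': 444.03583528922286, 'cx': 271.30062302022606, 'cy': 209.02087835504292, 'dist_coeffs': array([0.00923058, 0.        , 0.        , 0.        , 0.        ]), 'world_to_cam': array([[ 6.55630517e-01,  7.55076759e-01, -2.77736502e-03,
        -3.36016310e+02],
       [ 5.65119763e-01, -4.93124368e-01, -6.61413646e-01,
        -3.36846433e+02],
       [-5.00787658e-01,  4.32073426e-01, -7.50016184e-01,
         1.57910372e+03],
       [ 0.00000000e+00,  0.00000000e+00,  0.00000000e+00,
         1.00000000e+00]])}
```

View pics/top0.png

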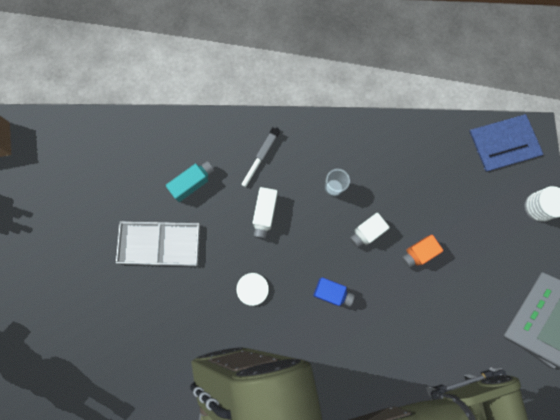

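View pics/scene0.png

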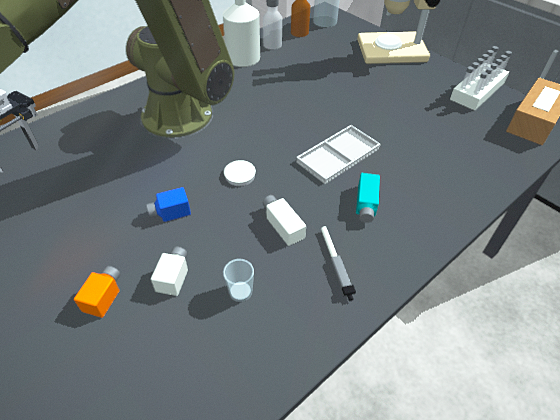

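The top view shows the tall white bottle at (265,210), cap down at (260,232), and the short white bottle at (371,231), cap at (358,240). It also has the tray at (158,244), dish (252,289), beaker (337,182) and pipette (262,157).
Things that could be mistaken for them: turquoise tall (187,182), blue short (331,292) and orange short (426,249). The white ones fit the description. Next is a close crop to check that choice.

```bash
python3 - <<'E'
import cv2,pickle,numpy as np
im=cv2.cvtColor(pickle.load(open("c0.pkl","rb"))["top"]["image"],cv2.COLOR_RGB2BGR)
f=lambda x,y,w,h,s:cv2.resize(im[y:y+h,x:x+w],None,fx=s,fy=s,interpolation=cv2.INTER_CUBIC)
a=f(235,180,66,60,6);b=f(340,205,66,60,6);c=f(105,212,110,38*1+2,7)
c=f(105,215,110,57,4)
o=np.zeros((600,800,3),np.uint8);o[:360,:396]=a;o[:360,400:796]=b;o[365:593,:440]=c
cv2.imwrite("pics/crop0.png",o)
E
```

```text
(no output)
```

View pics/crop0.png

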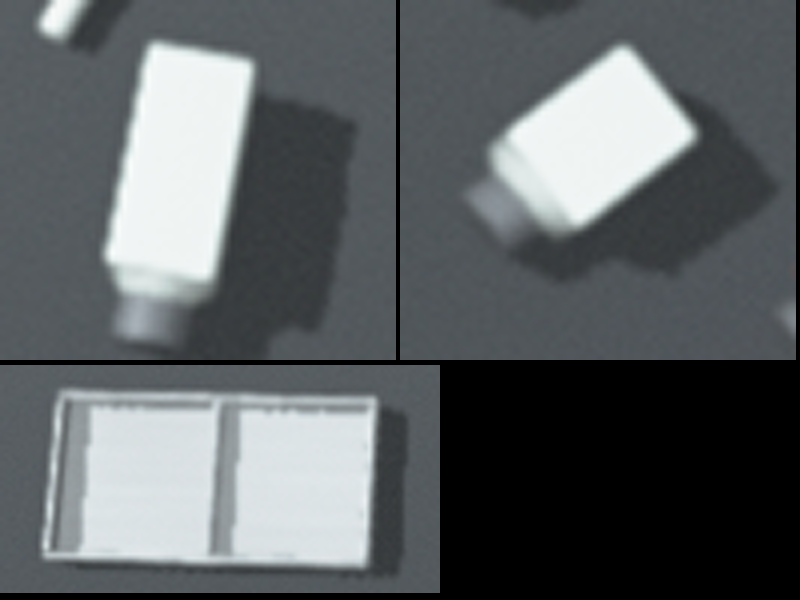

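The crop confirms both are the plain white bottles with grey caps: tall cap at crop (150,320), short cap at (500,212). The tray rim corners are also clear. Converting these to positions.

```bash
cat > h.py <<'E'
import cv2,numpy as np
def back(c,uv,z):
    uv=np.array(uv,float).reshape(-1,1,2)
    K=np.array([[c["fx"],0,c["cx"]],[0,c["fy"],c["cy"]],[0,0,1]])
    n=cv2.undistortPoints(uv,K,c["dist_coeffs"]).reshape(-1,2)
    T=c["world_to_cam"];R=T[:3,:3];o=-R.T@T[:3,3]
    d=np.c_[n,np.ones(len(n))]@R
    return o+d*((z-o[2])/d[:,2])[:,None]
def crop(p,s,x,y,ox=0,oy=0):
    return (np.array(p,float)-[ox,oy]+.5)/s-.5+[x,y]
E
python3 - <<'E'
from h import *
import pickle
np.set_printoptions(precision=1,suppress=True)
D=pickle.load(open("c0.pkl","rb"));c=D["top"]
def quad(n,P):
    P=P[:,:2];print(n,P.tolist(),"ctr",P.mean(0),"sides",[np.linalg.norm(P[i]-P[(i+1)%4]).round(1) for i in range(4)])
    v=(P[2]+P[3]-P[0]-P[1]);print("  dir deg",np.degrees(np.arctan2(v[1],v[0])))
quad("tall",back(c,crop([(148,42),(254,62),(210,283),(105,262)],6,235,180),56))
quad("short",back(c,crop([(626,44),(697,132),(572,230),(505,140)],6,340,205,400),60))
quad("tray",back(c,crop([(60,390),(377,397),(368,566),(43,557)],4,105,215,0,365),22))
for n,uv,z in [("dish",(252,289),18),("beaker rim",(338,178),90),("beaker base",(335,187),0),("pip tip",(244,185),10),("pip handle",(278,130),15),("turq",(187,182),50),("turqcap",(210,168),28),("tallcap",(260,232),28),("shortcap",(358,240),28),("blue",(331,292),50),("orange",(426,249),50)]:
    print(n,back(c,uv,z)[0,:2])
s=D["scene"]
print("scene tallcap",back(s,(270,202),28),"shortcap",back(s,(180,253),28))
E
```

```text
tall [[699.1972126582255, -38.02641960678977], [689.2109122547163, -92.71468336838126], [573.6281584934513, -71.49415444544834], [583.8085949869896, -18.246741080824528]] ctr [636.5 -55.1] sides [np.float64(55.6), np.float64(117.5), np.float64(54.2), np.float64(117.1)]
  dir deg 169.93415992410905
short [[622.5619306309862, -400.24059100458874], [577.3910088668025, -434.7801615480887], [526.752928984808, -369.31346934685735], [572.2497789276781, -336.76202550881834]] ctr [ 574.7 -385.3] sides [np.float64(56.9), np.float64(82.8), np.float64(55.9), np.float64(81.0)]
  dir deg 128.0571134975404
tray [[592.7097852980401, 398.3420097017808], [590.0714774228477, 149.3290666867917], [458.6502631097796, 150.4230135450848], [462.17871031697734, 401.0375038313959]] ctr [525.9 274.8] sides [np.float64(249.0), np.float64(131.4), np.float64(250.6), np.float64(130.6)]
  dir deg 179.17120849621537
dish [387.9 -20.2]
beaker rim [ 719.8 -277.1]
beaker base [ 716.2 -281.1]
pip tip [716.4  12.4]
pip handle [903.6 -95. ]
turq [713.  187.3]
turqcap [766.3 120.9]
tallcap [561.7 -41.9]
shortcap [ 539.9 -345.1]
blue [ 380.3 -255.9]
orange [ 511.1 -548.2]
scene tallcap [[556.2 -42.8  28. ]] shortcap [[ 538.2 -333.7   28. ]]
```

Sizes check out: tall 117x55, short 82x57, tray 250x131, and the two cameras agree on the caps. The tall bottle's axis points along 170° with body centre (636,-55). The short one's points along 128° with body centre (575,-385). I'm moving toward the tall bottle.

Call:
jog_arm --commands '[{"dx":0.92,"dy":-0.65,"dz":0.1,"gripper":0},{"dx":0.92,"dy":-0.65,"dz":0.1},{"dx":0.92,"dy":-0.65,"dz":0.1},{"dx":0.92,"dy":-0.65,"dz":0.1},{"dx":0.92,"dy":-0.65,"dz":0.1},{"dx":0.92,"dy":-0.65,"dz":0.1},{"dx":0.92,"dy":-0.65,"dz":0.1}]'

```text
schema error: expected keys dx, dy, dz, ax, ay, az, gripper
```

```bash
python3 -c "
from cell import manip
s=manip.read_state();print(s['joints'].round(4).tolist(),s['eef_pos'].round(1).tolist(),s['eef_rot'].round(4).tolist())"
```

```text
[-1.3636, 0.3004, 1.5215, 0.0, 1.3207, -0.0666] [148.7, -529.3, 213.0] [-3.1406, -0.0001, 0.2738]
```

Call:
jog_arm --commands '[{"dx":0.92,"dy":-0.65,"dz":0.1},{"dx":0.92,"dy":-0.65,"dz":0.1},{"dx":0.92,"dy":-0.65,"dz":0.1},{"dx":0.92,"dy":-0.65,"dz":0.1},{"dx":0.92,"dy":-0.65,"dz":0.1},{"dx":0.92,"dy":-0.65,"dz":0.1},{"dx":0.92,"dy":-0.65,"dz":0.1},{"az":0.86},{"az":0.86},{"az":0.86}]'

```text
schema error: expected keys dx, dy, dz, ax, ay, az, gripper
```

```bash
python3 -c "
from cell import manip
s=manip.read_state();print(s['joints'].round(4).tolist(),s['eef_pos'].round(1).tolist(),s['eef_rot'].round(4).tolist())"
```

```text
[-1.3636, 0.3004, 1.5215, 0.0, 1.3207, -0.0666] [148.7, -529.3, 213.0] [-3.1406, -0.0001, 0.2738]
```

Call:
jog_arm --commands '[{"ay":0.9},{"ay":0.9},{"ay":0.9},{"ay":0.9},{"ay":0.9},{}]'

```text
schema error: expected keys dx, dy, dz, ax, ay, az, gripper
```

```bash
python3 -c "
from cell import manip
s=manip.read_state();print(s['joints'].round(4).tolist(),s['eef_pos'].round(1).tolist(),s['eef_rot'].round(4).tolist())"
```

```text
[-1.3636, 0.3004, 1.5215, 0.0, 1.3207, -0.0666] [148.7, -529.3, 213.0] [-3.1406, -0.0001, 0.2738]
```

All seven keys are needed in every row.

Call:
jog_arm --commands '[{"dx":0.92,"dy":-0.65,"dz":0.1,"ax":0,"ay":0,"az":0,"gripper":0},{"dx":0.92,"dy":-0.65,"dz":0.1,"ax":0,"ay":0,"az":0,"gripper":0},{"dx":0.92,"dy":-0.65,"dz":0.1,"ax":0,"ay":0,"az":0,"gripper":0},{"dx":0.92,"dy":-0.65,"dz":0.1,"ax":0,"ay":0,"az":0,"gripper":0},{"dx":0.92,"dy":-0.65,"dz":0.1,"ax":0,"ay":0,"az":0,"gripper":0},{"dx":0.92,"dy":-0.65,"dz":0.1,"ax":0,"ay":0,"az":0,"gripper":0},{"dx":0.92,"dy":-0.65,"dz":0.1,"ax":0,"ay":0,"az":0,"gripper":0}]'

```text
clock: 0.98
eef_pos: [348.2, -283.3, 185.2]
eef_rot: [-3.141, 0.0, 0.274]
wrist_force: [0.4, -0.7, -0.4]
finger_gap: 93.7
finger_force: 0.0
```

```bash
cat > st.py <<'E'
from cell import manip
import json
s=manip.read_state();d=[s['joints'].tolist(),s['eef_pos'].tolist(),s['eef_rot'].tolist()]
open('states.jsonl','a').write(json.dumps(d)+'\n')
print(s['clock'],*[[round(x,3) for x in v] for v in d],s['finger_gap'],s['finger_force'],s['wrist_force'].round(1))
E
python3 st.py
```

```text
0.975 [-0.765, 0.101, 1.829, 0.0, 1.212, 0.532] [348.151, -283.312, 185.2] [-3.141, 0.0, 0.274] 93.70756476221841 0.0 [ 0.4 -0.7 -0.4]
```

Call:
jog_arm --commands '[{"dx":0.92,"dy":-0.65,"dz":0.1,"ax":0,"ay":0,"az":0,"gripper":0},{"dx":0.92,"dy":-0.65,"dz":0.1,"ax":0,"ay":0,"az":0,"gripper":0},{"dx":0.92,"dy":-0.65,"dz":0.1,"ax":0,"ay":0,"az":0,"gripper":0},{"dx":0.92,"dy":-0.65,"dz":0.1,"ax":0,"ay":0,"az":0,"gripper":0},{"dx":0.92,"dy":-0.65,"dz":0.1,"ax":0,"ay":0,"az":0,"gripper":0},{"dx":0.92,"dy":-0.65,"dz":0.1,"ax":0,"ay":0,"az":0,"gripper":0},{"dx":0.92,"dy":-0.65,"dz":0.1,"ax":0,"ay":0,"az":0,"gripper":0},{"dx":0,"dy":0,"dz":0,"ax":0,"ay":0,"az":0.86,"gripper":0},{"dx":0,"dy":0,"dz":0,"ax":0,"ay":0,"az":0.86,"gripper":0},{"dx":0,"dy":0,"dz":0,"ax":0,"ay":0,"az":0.86,"gripper":0}]'

```text
clock: 2.22
eef_pos: [546.1, -39.6, 157.0]
eef_rot: [3.142, 0.001, -0.181]
wrist_force: [-0.4, 0.3, -0.1]
finger_gap: 93.7
finger_force: 0.0
```

```bash
python3 st.py
```

```text
2.225 [-0.139, 0.347, 1.595, -0.0, 1.201, 1.613] [546.135, -39.597, 157.025] [3.142, 0.001, -0.181] 93.68572098075146 0.0 [-0.4  0.3 -0.1]
```

Call:
jog_arm --commands '[{"dx":0,"dy":0,"dz":0,"ax":0,"ay":0.9,"az":0,"gripper":0},{"dx":0,"dy":0,"dz":0,"ax":0,"ay":0.9,"az":0,"gripper":0},{"dx":0,"dy":0,"dz":0,"ax":0,"ay":0.9,"az":0,"gripper":0},{"dx":0,"dy":0,"dz":0,"ax":0,"ay":0.9,"az":0,"gripper":0},{"dx":0,"dy":0,"dz":0,"ax":0,"ay":0.9,"az":0,"gripper":0},{"dx":0,"dy":0,"dz":0,"ax":0,"ay":0,"az":0,"gripper":0}]'

```text
clock: 2.98
eef_pos: [544.8, -39.5, 156.0]
eef_rot: [3.141, -0.782, -0.176]
wrist_force: [0.7, -0.1, 0.7]
finger_gap: 94.0
finger_force: 0.0
```

```bash
python3 st.py
```

```text
2.975 [-0.12, 0.066, 2.151, -0.272, 0.148, 1.879] [544.779, -39.485, 155.986] [3.141, -0.782, -0.176] 93.97842142452184 0.0 [ 0.7 -0.1  0.7]
```

```bash
cat > kin.py <<'E'
import numpy as np,json
from scipy.spatial.transform import Rotation as Ro
from scipy.optimize import least_squares
LO=np.array([-3.03,-.79,.23,-1.04,0,-2.55]);HI=np.array([3.03,2.21,2.52,4.18,3.07,2.55])
def fk(q,p):
    a,h,L2,L3,Lt,d,e=p
    s=q[1]+q[2]; R1=Ro.from_euler('z',q[0])
    w=np.array([a+L2*np.sin(q[1])+L3*np.sin(s)-e*np.cos(s),d,h+L2*np.cos(q[1])+L3*np.cos(s)+e*np.sin(s)])
    R=Ro.from_euler('ZYZYZ',[q[0],s,q[3],q[4],q[5]+np.pi/2])
    return R1.apply(w)+R.apply([0,0,Lt]),R
def fit():
    S=[json.loads(l) for l in open('states.jsonl')]
    f=lambda p:np.concatenate([fk(q,p)[0]-np.array(x) for q,x,_ in S]+[.01*(p-P0)])
    P0=np.array([0,350,400,400,200,36,0.]);r=least_squares(f,P0)
    err=max(np.abs(fk(q,r.x)[0]-np.array(x)).max() for q,x,_ in S)
    er=max((fk(q,r.x)[1].inv()*Ro.from_euler('xyz',o)).magnitude() for q,_,o in S)
    return r.x,err,er
def ik(pos,R,q0,p):
    def f(q):
        x,r=fk(q,p);return np.r_[(x-pos)/100,(r.inv()*R).as_rotvec()]
    r=least_squares(f,np.clip(q0,LO+.01,HI-.01),bounds=(LO,HI));return r.x,np.abs(r.fun).max()
E
echo '[[-1.36359487e+00,3.00484703e-01,1.52157850e+00,-1.49e-05,1.32070455e+00,-6.65902495e-02],[148.657,-529.265,212.88],[-3.1404,-6.4e-05,0.273795]]'>>states.jsonl
python3 -c "
from kin import *
np.set_printoptions(precision=3,suppress=True)
p,e,er=fit();print(p,e,er)
u=np.r_[np.cos(np.radians(170)),np.sin(np.radians(170)),0]
def rot(t,yaw): # tool z tilt t deg from down toward -dir ; x along yaw
    return Ro.from_euler('z',yaw,degrees=True)*Ro.from_euler('x',180,degrees=True)*Ro.from_euler('y',t,degrees=True)
S=[json.loads(l) for l in open('states.jsonl')]
q=S[2][0]
R=rot(45,-10);print(R.as_matrix()[:,2])
for pos in [(550,-40,105),(633,-54,20)]:
    print(ik(np.array(pos),R,q,p))
q=ik(np.array([620,-54,220]),rot(0,-10),S[1][0],p)[0];print(q)
for b,c in [('a',(526,335,)),('b',(526,215))]:
  for yaw in range(-180,180,30):
    RR=rot(-45,yaw);z=RR.as_matrix()[:,2];o=[]
    best=min((ik(np.r_[c,75]+11*z,RR,np.r_[.5,.6,1.2,q4,1.7,q6],p) for q4 in(0,1,3) for q6 in (-1.5,0,1.5)),key=lambda t:t[1])
    print(b,yaw,best)
"
```

```text
Traceback (most recent call last):
  File "kin.py", line 14, in fit
    P0=np.array([0,350,400,400,200,36,0.]);r=least_squares(f,P0)
                                             ~~~~~~~~~~~~~^^^^^^
  File "kin.py", line 13, in <lambda>
    f=lambda p:np.concatenate([fk(q,p)[0]-np.array(x) for q,x,_ in S]+[.01*(p-P0)])
                               ~~^^^^^
  File "kin.py", line 9, in fk
    R=Ro.from_euler('ZYZYZ',[q[0],s,q[3],q[4],q[5]+np.pi/2])
  File "scipy/spatial/transform/_rotation.pyx", line 1413, in scipy.spatial.transform._rotation.Rotation.from_euler
ValueError: Expected axis specification to be a non-empty string of upto 3 characters, got ZYZYZ
```

```bash
sed -i "s/R=Ro.from_euler('ZYZYZ'.*/R=Ro.from_euler('ZYZ',[q[0],s,q[3]])*Ro.from_euler('YZ',[q[4],q[5]+np.pi\/2])/" kin.py
cat > plan.py <<'E'
from kin import *
np.set_printoptions(precision=2,suppress=True)
p,e,er=fit();print(p,e,er)
def rot(t,yaw):
    return Ro.from_euler('z',yaw,degrees=True)*Ro.from_euler('x',180,degrees=True)*Ro.from_euler('y',t,degrees=True)
S=[json.loads(l) for l in open('states.jsonl')]
E
python3 -c "
from plan import *
q=S[2][0]
R=rot(45,-10);print(R.as_matrix()[:,2])
for pos in [(550,-40,105),(633,-54,20)]:
    print(ik(np.array(pos),R,q,p))
q=ik(np.array([620,-54,220]),rot(0,-10),S[1][0],p)[0];print(q)
for b,c in [('a',(526,335,)),('b',(526,215))]:
  for yaw in range(-180,180,30):
    RR=rot(-45,yaw);z=RR.as_matrix()[:,2];o=[]
    best=min((ik(np.r_[c,75]+11*z,RR,np.r_[.5,.6,1.2,q4,1.7,q6],p) for q4 in(0,1,3) for q6 in (-1.5,0,1.5)),key=lambda t:t[1])
    print(b,yaw,*best)
"
```

```text
[ -0.18 223.05 423.64 448.12 262.96  36.6  -41.74] 0.09530084284267559 1.9202779884570528e-05
[ 0.7  -0.12 -0.71]
(array([-0.13,  0.19,  2.17, -0.95,  0.03,  2.55]), np.float64(0.013901693509205141))
(array([-0.14,  0.52,  1.93, -0.96,  0.  ,  2.55]), np.float64(0.08526990263000729))
[-0.15  0.46  1.29 -0.    1.39  1.6 ]
a -180 [ 0.67  0.47  1.84 -1.04  0.49 -0.04] 0.08972422138836735
a -150 [0.5  0.42 1.98 2.78 0.04 1.92] 6.309619493549689e-13
a -120 [0.31 0.47 1.96 1.61 0.5  2.55] 0.07748300572684955
a -90 [0.21 0.59 1.73 1.12 0.94 2.55] 0.06328474082907275
a -60 [0.23 0.75 1.4  0.77 1.35 2.53] 9.310691106989564e-12
a -30 [0.3  0.91 1.1  0.55 1.71 2.3 ] 1.0880185641326536e-14
a 0 [0.4  1.05 0.84 0.3  1.98 1.98] 2.2737367544323206e-15
a 30 [ 0.51  1.11  0.73 -0.01  2.09  1.56] 1.1368683772161603e-15
a 60 [ 0.63  1.07  0.81 -0.32  1.98  1.13] 1.4210854715202005e-15
a 90 [ 0.72  0.94  1.05 -0.56  1.71  0.81] 3.4106051316484808e-15
a 120 [ 0.79  0.78  1.35 -0.77  1.35  0.57] 8.526512829121202e-16
a 150 [ 0.79  0.61  1.65 -1.01  0.94  0.39] 2.886579864025407e-15
b -180 [0.43 0.36 2.13 4.18 0.3  0.85] 0.06471173418273561
b -150 [0.23 0.33 2.12 1.95 0.22 2.55] 0.0059587413776854194
b -120 [0.04 0.41 2.02 1.39 0.67 2.55] 0.051539745371269326
b -90 [-0.    0.55  1.76  0.95  1.08  2.55] 0.010247142826129638
b -60 [0.04 0.71 1.48 0.68 1.43 2.39] 1.2850831510036187e-14
b -30 [0.13 0.85 1.22 0.45 1.73 2.14] 1.6510681710713011e-12
b 0 [0.25 0.94 1.05 0.18 1.92 1.81] 1.1368683772161603e-15
b 30 [ 0.37  0.96  1.01 -0.12  1.95  1.42] 3.4106051316484808e-15
b 60 [ 0.49  0.9   1.12 -0.39  1.8   1.06] 1.1368683772161603e-15
b 90 [ 0.59  0.78  1.35 -0.63  1.53  0.78] 1.1368683772161603e-15
b 120 [ 0.64  0.63  1.62 -0.86  1.18  0.58] 1.1368683772161603e-15
b 150 [ 0.6   0.47  1.86 -1.04  0.79  0.32] 0.05495269557704855
```

```bash
cat >> plan.py <<'E'
def gp(c,t,yaw): return np.array(c,float)+11*rot(t,yaw).as_matrix()[:,2], rot(t,yaw)
def show(n,c,t,yaw,q0):
    x,R=gp(c,t,yaw);q,err=ik(x,R,q0,p);print(n,t,yaw,x,q,'ERR' if err>1e-3 else 'ok');return q
E
python3 -c "
from plan import *
q0=S[1][0]
for t in (35,30,25,20):
    show('tall',(625.6,-53,28),t,-10,q0);q=show('lift',(625.6,-53,170),t,-10,q0)
    q=show('mid',(560,-44,230),t-45,-10,q);q=show('up',(526,-40,230),t-90,-10,q)
    for yaw in (30,0,-30,-60):
        show('  a hi',(526,335,170),t-90,yaw,q);show('  a lo',(526,335,75),t-90,yaw,q)
    q1=show('short',(567,-375,30),t,-52,q0)
    q=show('  up',(500,-300,230),t-90,-52,q1)
    for yaw in (0,-30,-60):
      show('  b',(526,215,70),t-90,yaw,q)
"
```

```text
[ -0.18 223.05 423.64 448.12 262.96  36.6  -41.74] 0.09530084284267559 1.9202779884570528e-05
tall 35 -10 [631.81 -54.1   18.99] [-0.13  0.52  1.88 -0.17  0.14  1.77] ok
lift 35 -10 [631.81 -54.1  160.99] [-0.13  0.27  1.81 -0.05  0.45  1.65] ok
mid -10 -10 [558.12 -43.67 219.17] [-0.15  0.42  1.35  0.    1.54  1.6 ] ok
up -55 -10 [517.13 -38.44 223.69] [-0.15  0.81  0.99  0.02  2.3   1.6 ] ok
  a hi -55 30 [518.2  330.49 163.69] [ 0.51  1.15  0.51 -0.01  2.44  1.55] ok
  a lo -55 30 [518.2  330.49  68.69] [ 0.51  1.24  0.55 -0.01  2.31  1.56] ok
  a hi -55 0 [516.99 335.   163.69] [0.38 1.06 0.68 0.42 2.28 2.08] ok
  a lo -55 0 [516.99 335.    68.69] [0.38 1.16 0.71 0.38 2.16 2.02] ok
  a hi -55 -30 [518.2  339.51 163.69] [0.27 0.88 1.   0.68 1.95 2.39] ok
  a lo -55 -30 [518.2  339.51  68.69] [0.27 1.   1.02 0.65 1.84 2.3 ] ok
  a hi -55 -60 [521.49 342.8  163.69] [0.18 0.68 1.36 0.89 1.55 2.55] ERR
  a lo -55 -60 [521.49 342.8   68.69] [0.19 0.81 1.38 0.89 1.46 2.45] ok
short 35 -52 [ 570.88 -379.97   20.99] [-0.57  0.61  1.71 -0.68  0.31  2.51] ok
  up -55 -52 [ 494.45 -292.9   2
[... 3362 characters left out ...]
[0.37 1.34 0.51 0.54 2.42 2.13] ok
  a hi -70 -30 [517.05 340.17 166.24] [0.24 1.   0.93 0.86 2.11 2.43] ok
  a lo -70 -30 [517.05 340.17  71.24] [0.24 1.13 0.92 0.81 2.03 2.33] ok
  a hi -70 -60 [520.83 343.95 166.24] [0.14 0.77 1.35 1.07 1.69 2.49] ok
  a lo -70 -60 [520.83 343.95  71.24] [0.14 0.92 1.34 1.06 1.62 2.37] ok
short 20 -52 [ 569.32 -377.96   19.66] [-0.6   0.65  1.54 -0.18  0.63  2.01] ok
  up -70 -52 [ 493.64 -291.85  226.24] [-0.69  1.07  0.66  0.4   2.59  1.99] ok
  b -70 0 [515.66 215.    66.24] [0.23 1.21 0.76 0.31 2.35 1.87] ok
  b -70 -30 [517.05 220.17  66.24] [0.08 1.08 1.03 0.66 2.08 2.16] ok
  b -70 -60 [520.83 223.95  66.24] [-0.04  0.91  1.38  0.93  1.72  2.27] ok
```

Call:
jog_arm --commands '[{"dx":0,"dy":0,"dz":0,"ax":0,"ay":-0.74,"az":0,"gripper":0},{"dx":0,"dy":0,"dz":0,"ax":0,"ay":-0.74,"az":0,"gripper":0},{"dx":0.17,"dy":-0.02,"dz":1,"ax":0,"ay":0,"az":0,"gripper":0},{"dx":0,"dy":0,"dz":1,"ax":0,"ay":0,"az":0,"gripper":0},{"dx":0,"dy":0,"dz":1,"ax":0,"ay":0,"az":0,"gripper":0},{"dx":0,"dy":0,"dz":0,"ax":0,"ay":0,"az":0,"gripper":0}]'

```text
clock: 3.72
eef_pos: [611.4, -50.5, 54.7]
eef_rot: [-3.141, -0.52, -0.177]
wrist_force: [0.9, -0.1, -0.0]
finger_gap: 94.2
finger_force: 0.0
```

```bash
python3 st.py; python3 - <<'E'
from cell import cams
import cv2,numpy as np
o=np.zeros((420,800,3),np.uint8)
c=cams.camera("wrist");o[:,:400]=cv2.resize(c["image"],(400,300))[:420].copy() if 0 else np.pad(cv2.resize(c["image"],(400,300)),((0,120),(0,0),(0,0)))
t=cams.camera("top")["image"][170:275,215:315];o[:,400:]=cv2.resize(t,(400,420),interpolation=cv2.INTER_CUBIC)
cv2.imwrite("pics/g1.png",o[:,:,::-1])
E
```

```text
3.725 [-0.133, 0.42, 1.871, -0.065, 0.332, 1.67] [611.351, -50.532, 54.694] [-3.141, -0.52, -0.177] 94.18861922359427 0.0 [ 0.9 -0.1 -0. ]
```

View pics/g1.png

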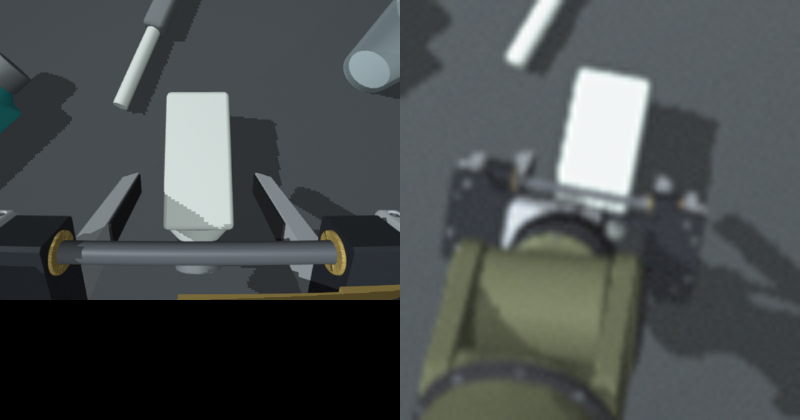

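The wrist view shows the bottle centred between the fingers, with its axis aligned. Going down and gripping.

Call:
jog_arm --commands '[{"dx":0,"dy":0,"dz":0.5,"ax":0,"ay":0,"az":0,"gripper":0},{"dx":0,"dy":0,"dz":0.53,"ax":0,"ay":0,"az":0,"gripper":0},{"dx":0,"dy":0,"dz":0,"ax":0,"ay":0,"az":0,"gripper":0},{"dx":0,"dy":0,"dz":0,"ax":0,"ay":0,"az":0,"gripper":1},{"dx":0,"dy":0,"dz":0,"ax":0,"ay":0,"az":0,"gripper":1},{"dx":0,"dy":0,"dz":0,"ax":0,"ay":0,"az":0,"gripper":1},{"dx":0,"dy":0,"dz":0,"ax":0,"ay":0,"az":0,"gripper":1},{"dx":0,"dy":0,"dz":0,"ax":0,"ay":0,"az":0,"gripper":1}]' --squeeze 40

```text
clock: 4.82
eef_pos: [632.1, -54.3, 21.8]
eef_rot: [3.142, -0.527, -0.177]
wrist_force: [-4.3, 0.4, 5.5]
finger_gap: 55.8
finger_force: 40.0
```

```bash
python3 st.py
```

```text
4.825 [-0.135, 0.516, 1.826, -0.078, 0.273, 1.682] [632.052, -54.299, 21.792] [3.142, -0.527, -0.177] 55.83845208792305 40.000779032707214 [-4.3  0.4  5.5]
```

Call:
jog_arm --commands '[{"dx":0.12,"dy":0,"dz":-0.2,"ax":0,"ay":0,"az":0,"gripper":1},{"dx":0.25,"dy":0,"dz":-0.43,"ax":0,"ay":0,"az":0,"gripper":1},{"dx":0.4,"dy":0,"dz":-0.7,"ax":0,"ay":0,"az":0,"gripper":1},{"dx":0.4,"dy":0,"dz":-0.7,"ax":0,"ay":0,"az":0,"gripper":1},{"dx":0.4,"dy":0,"dz":-0.7,"ax":0,"ay":0,"az":0,"gripper":1},{"dx":0.4,"dy":0,"dz":-0.7,"ax":0,"ay":0,"az":0,"gripper":1},{"dx":0.25,"dy":0,"dz":-0.43,"ax":0,"ay":0,"az":0,"gripper":1},{"dx":0,"dy":0,"dz":0,"ax":0,"ay":0,"az":0,"gripper":1}]'

```text
clock: 5.82
eef_pos: [631.5, -54.1, 201.3]
eef_rot: [-3.141, -0.529, -0.177]
wrist_force: [0.4, 0.3, -2.9]
finger_gap: 55.7
finger_force: 40.0
```

Call:
jog_arm --commands '[{"dx":0,"dy":0,"dz":0,"ax":0,"ay":-0.5,"az":0,"gripper":1},{"dx":0,"dy":0,"dz":0,"ax":0,"ay":-0.9,"az":0,"gripper":1},{"dx":0,"dy":0,"dz":0,"ax":0,"ay":-0.9,"az":0,"gripper":1},{"dx":0,"dy":0,"dz":0,"ax":0,"ay":-0.9,"az":0,"gripper":1},{"dx":0,"dy":0,"dz":0,"ax":0,"ay":-0.8,"az":0,"gripper":1},{"dx":0,"dy":0,"dz":0,"ax":0,"ay":0,"az":0,"gripper":1}]'

```text
clock: 6.58
eef_pos: [631.5, -54.2, 196.6]
eef_rot: [3.142, 0.174, -0.177]
wrist_force: [-1.6, 0.5, -2.5]
finger_gap: 55.8
finger_force: 40.0
```

```bash
python3 st.py
```

```text
6.575 [-0.146, 0.611, 1.124, 0.005, 1.581, 1.601] [631.47, -54.233, 196.565] [3.142, 0.174, -0.177] 55.82539380702182 39.998964071273804 [-1.6  0.5 -2.5]
```

Call:
jog_arm --commands '[{"dx":-0.2,"dy":-0.4,"dz":0.04,"ax":0,"ay":0,"az":0,"gripper":1},{"dx":-0.44,"dy":-0.9,"dz":0.08,"ax":0,"ay":0,"az":0,"gripper":1},{"dx":-0.44,"dy":-0.9,"dz":0.08,"ax":0,"ay":0,"az":0,"gripper":1},{"dx":-0.44,"dy":-0.9,"dz":0.08,"ax":0,"ay":0,"az":0,"gripper":1},{"dx":-0.44,"dy":-0.9,"dz":0.08,"ax":0,"ay":0,"az":0,"gripper":1},{"dx":-0.44,"dy":-0.9,"dz":0.08,"ax":0,"ay":0,"az":0,"gripper":1},{"dx":-0.44,"dy":-0.9,"dz":0.08,"ax":0,"ay":0,"az":0,"gripper":1},{"dx":-0.44,"dy":-0.9,"dz":0.08,"ax":0,"ay":0,"az":0,"gripper":1},{"dx":-0.44,"dy":-0.9,"dz":0.08,"ax":0,"ay":0,"az":0,"gripper":1},{"dx":-0.44,"dy":-0.9,"dz":0.08,"ax":0,"ay":0,"az":0,"gripper":1}]'

```text
clock: 7.82
eef_pos: [522.5, 312.3, 198.8]
eef_rot: [-3.14, 0.168, -0.176]
wrist_force: [-0.5, -0.5, -3.2]
finger_gap: 55.7
finger_force: 40.0
```

Call:
jog_arm --commands '[{"dx":-0.2,"dy":-0.5,"dz":0.04,"ax":0,"ay":-0.4,"az":0,"gripper":1},{"dx":0,"dy":0,"dz":0,"ax":0,"ay":-0.9,"az":0,"gripper":1},{"dx":0,"dy":0,"dz":0,"ax":0,"ay":-0.9,"az":0,"gripper":1},{"dx":0,"dy":0,"dz":0,"ax":0,"ay":-0.9,"az":0,"gripper":1},{"dx":0,"dy":0,"dz":0,"ax":0,"ay":-0.9,"az":0,"gripper":1},{"dx":0,"dy":0,"dz":0,"ax":0,"ay":-0.9,"az":0,"gripper":1},{"dx":0,"dy":0,"dz":0,"ax":0,"ay":0,"az":0,"gripper":1},{"dx":0,"dy":0,"dz":0,"ax":0,"ay":0,"az":0,"gripper":1}]'

```text
clock: 8.82
eef_pos: [519.4, 332.3, 198.9]
eef_rot: [-3.14, 1.02, -0.175]
wrist_force: [0.2, 0.2, -2.1]
finger_gap: 55.8
finger_force: 40.0
```

```bash
python3 st.py; python3 - <<'E'
from cell import cams
import cv2,numpy as np
o=np.zeros((420,800,3),np.uint8)
t=cams.camera("top")["image"][140:290,90:240];o[:,:400]=cv2.resize(t,(400,420))
t=cams.camera("scene")["image"][30:230,260:450];o[:,400:]=cv2.resize(t,(400,420),interpolation=cv2.INTER_CUBIC)
cv2.imwrite("pics/g2.png",o[:,:,::-1])
E
```

```text
8.825 [0.331, 1.01, 0.718, 0.58, 2.283, 2.257] [519.371, 332.3, 198.945] [-3.14, 1.02, -0.175] 55.80299525469406 39.99961495399475 [ 0.2  0.2 -2.1]
```

View pics/g2.png

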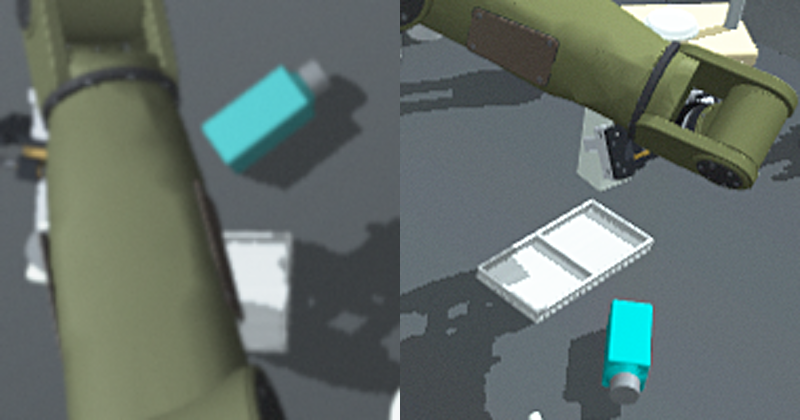

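Call:
jog_arm --commands '[{"dx":0,"dy":-0.1,"dz":0,"ax":0,"ay":-0.13,"az":0,"gripper":1},{"dx":0.5,"dy":0,"dz":0.29,"ax":0,"ay":0,"az":0,"gripper":1},{"dx":0.5,"dy":0,"dz":0.29,"ax":0,"ay":0,"az":0,"gripper":1},{"dx":0.5,"dy":0,"dz":0.29,"ax":0,"ay":0,"az":0,"gripper":1},{"dx":0.5,"dy":0,"dz":0.29,"ax":0,"ay":0,"az":0,"gripper":1},{"dx":0.4,"dy":0,"dz":0.23,"ax":0,"ay":0,"az":0,"gripper":1},{"dx":0,"dy":0,"dz":0,"ax":0,"ay":0,"az":0,"gripper":1},{"dx":0,"dy":0,"dz":0,"ax":0,"ay":0,"az":0,"gripper":1}]'

```text
clock: 9.93
eef_pos: [520.5, 335.6, 87.6]
eef_rot: [-3.14, 1.048, -0.175]
wrist_force: [-0.4, -0.4, -2.0]
finger_gap: 55.4
finger_force: 40.0
```

```bash
python3 st.py; python3 - <<'E'
from cell import cams
import cv2,numpy as np
o=np.zeros((420,800,3),np.uint8)
t=cams.camera("wrist")["image"];o[:300,:400]=cv2.resize(t,(400,300))
t=cams.camera("scene")["image"][80:200,300:420];o[:,400:]=cv2.resize(t,(400,420),interpolation=cv2.INTER_CUBIC)
cv2.imwrite("pics/g3.png",o[:,:,::-1])
E
```

```text
9.925 [0.332, 1.148, 0.735, 0.538, 2.173, 2.168] [520.474, 335.584, 87.632] [-3.14, 1.048, -0.175] 55.44823640067852 39.999491572380066 [-0.4 -0.4 -2. ]
```

View pics/g3.png

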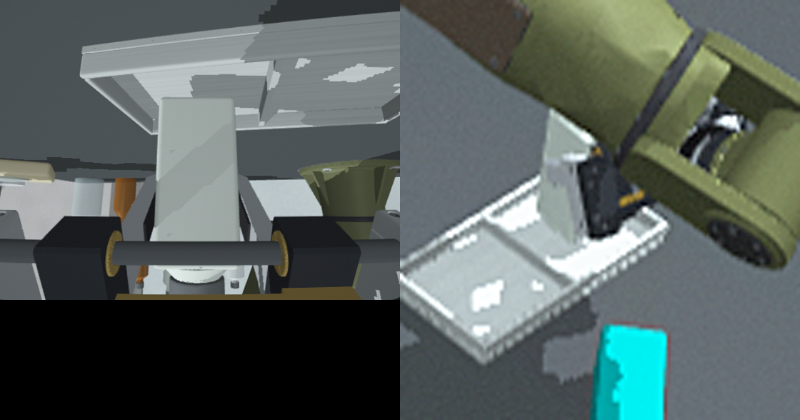

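The bottle is upright over bay a and still square in the gripper. Lowering gently.

Call:
jog_arm --commands '[{"dx":0.17,"dy":0,"dz":0.1,"ax":0,"ay":0,"az":0,"gripper":1},{"dx":0.13,"dy":0,"dz":0.08,"ax":0,"ay":0,"az":0,"gripper":1},{"dx":0.03,"dy":0,"dz":0.02,"ax":0,"ay":0,"az":0,"gripper":1},{"dx":0,"dy":0,"dz":0,"ax":0,"ay":0,"az":0,"gripper":1}]'

```text
clock: 10.52
eef_pos: [519.8, 335.5, 71.3]
eef_rot: [3.141, 1.049, -0.177]
wrist_force: [-0.0, -1.2, -3.1]
finger_gap: 55.7
finger_force: 40.0
```

Call:
jog_arm --commands '[{"dx":0.04,"dy":0,"dz":0.025,"ax":0,"ay":0,"az":0,"gripper":1},{"dx":0.0,"dy":0,"dz":0,"ax":0,"ay":0,"az":0,"gripper":1}]'

```text
clock: 10.78
eef_pos: [519.8, 335.5, 69.6]
eef_rot: [-3.141, 1.049, -0.176]
wrist_force: [-0.3, -0.6, -2.4]
finger_gap: 55.6
finger_force: 40.0
```

Call:
jog_arm --commands '[{"dx":0.03,"dy":0,"dz":0.02,"ax":0,"ay":0,"az":0,"gripper":1},{"dx":0.0,"dy":0,"dz":0,"ax":0,"ay":0,"az":0,"gripper":1}]'

```text
clock: 11.02
eef_pos: [519.8, 335.5, 69.4]
eef_rot: [-3.14, 1.049, -0.175]
wrist_force: [-0.7, -1.2, 6.9]
finger_gap: 55.9
finger_force: 40.0
```

Contact with the floor (+7 N). Releasing and backing out.

Call:
jog_arm --commands '[{"dx":0,"dy":0,"dz":0,"ax":0,"ay":0,"az":0,"gripper":0},{"dx":0,"dy":0,"dz":0,"ax":0,"ay":0,"az":0,"gripper":0},{"dx":0,"dy":0,"dz":0,"ax":0,"ay":0,"az":0,"gripper":0},{"dx":0,"dy":0,"dz":0,"ax":0,"ay":0,"az":0,"gripper":0}]'

```text
clock: 11.52
eef_pos: [519.6, 335.5, 68.0]
eef_rot: [3.141, 1.049, -0.177]
wrist_force: [0.1, 0.4, -0.4]
finger_gap: 92.1
finger_force: 0.0
```

Call:
jog_arm --commands '[{"dx":0,"dy":0,"dz":-0.4,"ax":0,"ay":0,"az":0,"gripper":0},{"dx":0,"dy":0,"dz":-0.9,"ax":0,"ay":0,"az":0,"gripper":0},{"dx":0,"dy":0,"dz":-0.9,"ax":0,"ay":0,"az":0,"gripper":0},{"dx":0,"dy":0,"dz":-0.9,"ax":0,"ay":0,"az":0,"gripper":0},{"dx":0,"dy":0,"dz":0,"ax":0,"ay":0,"az":0,"gripper":0}]'

```text
clock: 12.15
eef_pos: [597.9, 307.9, 129.3]
eef_rot: [-3.127, 1.037, -0.175]
wrist_force: [0.3, -0.3, -0.2]
finger_gap: 93.6
finger_force: 0.0
```

```bash
python3 st.py; python3 - <<'E'
from cell import cams
import cv2,numpy as np
o=np.zeros((420,800,3),np.uint8)
t=cams.camera("wrist")["image"];o[:300,:400]=cv2.resize(t,(400,300))
t=cams.camera("scene")["image"][60:200,280:420];o[:,400:]=cv2.resize(t,(400,420),interpolation=cv2.INTER_CUBIC)
cv2.imwrite("pics/g4.png",o[:,:,::-1])
E
```

```text
12.15 [0.27, 1.354, 0.237, 0.632, 2.435, 2.318] [597.91, 307.862, 129.258] [-3.127, 1.037, -0.175] 93.56623649694896 0.0 [ 0.3 -0.3 -0.2]
```

View pics/g4.png

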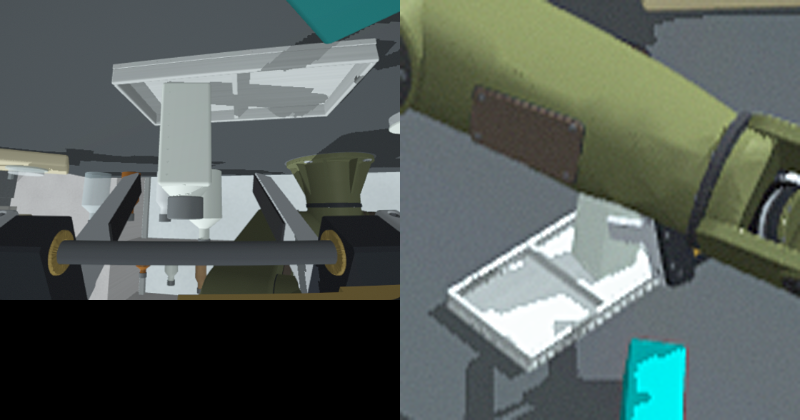

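The tall bottle stands in bay a and the gripper is clear of it. Sliding off toward -y, then rising and tilting back.

Call:
jog_arm --commands '[{"dx":-0.2,"dy":0.8,"dz":-0.1,"ax":0,"ay":0,"az":0,"gripper":0},{"dx":-0.3,"dy":0.9,"dz":-0.1,"ax":0,"ay":0.3,"az":0,"gripper":0},{"dx":-0.6,"dy":0.9,"dz":-0.3,"ax":0,"ay":0.8,"az":0,"gripper":0},{"dx":-0.6,"dy":0.9,"dz":-0.4,"ax":0,"ay":0.9,"az":0,"gripper":0},{"dx":-0.4,"dy":0.9,"dz":-0.4,"ax":0,"ay":0.9,"az":0,"gripper":0},{"dx":0,"dy":0.9,"dz":-0.4,"ax":0,"ay":0.9,"az":0,"gripper":0},{"dx":0,"dy":0.9,"dz":-0.2,"ax":0,"ay":0.9,"az":0,"gripper":0},{"dx":0,"dy":0.9,"dz":0,"ax":0,"ay":0.9,"az":0,"gripper":0},{"dx":0,"dy":0,"dz":0,"ax":0,"ay":0,"az":0,"gripper":0}]'

```text
clock: 13.38
eef_pos: [541.4, 28.4, 247.6]
eef_rot: [-3.137, 0.06, -0.185]
wrist_force: [0.3, 1.1, 0.7]
finger_gap: 94.5
finger_force: 0.0
```

```bash
python3 st.py; python3 - <<'E'
from cell import cams
import cv2,pickle
c=cams.camera("top");pickle.dump(c,open("c1.pkl","wb"))
cv2.imwrite("pics/t2.png",cv2.resize(c["image"][100:320,90:450],None,fx=2.2,fy=2.2,interpolation=cv2.INTER_CUBIC)[:,:,::-1])
E
```

```text
13.375 [-0.022, 0.292, 1.452, 0.014, 1.455, 1.731] [541.437, 28.376, 247.623] [-3.137, 0.06, -0.185] 94.46375550767493 0.0 [0.3 1.1 0.7]
```

View pics/t2.png

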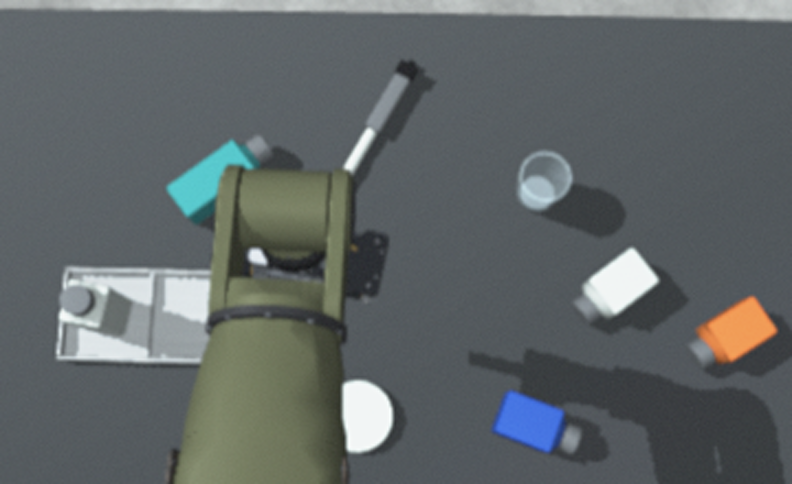

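The tall bottle's cap shows at crop (78,300), inside the left bay (bay a). The short bottle, beaker, dish and pipette haven't moved. Heading to the short bottle.

Call:
jog_arm --commands '[{"dx":0.15,"dy":0.97,"dz":0.13,"ax":0,"ay":0,"az":0,"gripper":0},{"dx":0.15,"dy":0.97,"dz":0.13,"ax":0,"ay":0,"az":0,"gripper":0},{"dx":0.15,"dy":0.97,"dz":0.13,"ax":0,"ay":0,"az":0,"gripper":0},{"dx":0.15,"dy":0.97,"dz":0.13,"ax":0,"ay":0,"az":0,"gripper":0},{"dx":0.15,"dy":0.97,"dz":0.13,"ax":0,"ay":0,"az":0,"gripper":0},{"dx":0.15,"dy":0.97,"dz":0.13,"ax":0,"ay":0,"az":0,"gripper":0},{"dx":0.15,"dy":0.97,"dz":0.13,"ax":0,"ay":0,"az":0,"gripper":0},{"dx":0.15,"dy":0.97,"dz":0.13,"ax":0,"ay":0,"az":0,"gripper":0},{"dx":0.15,"dy":0.97,"dz":0.13,"ax":0,"ay":0,"az":0,"gripper":0}]'

```text
clock: 14.55
eef_pos: [529.8, -323.4, 193.6]
eef_rot: [-3.136, 0.065, -0.183]
wrist_force: [0.0, 0.7, 0.6]
finger_gap: 94.0
finger_force: 0.0
```

Call:
jog_arm --commands '[{"dx":0,"dy":0,"dz":0,"ax":0,"ay":0,"az":0.83,"gripper":0},{"dx":0,"dy":0,"dz":0,"ax":0,"ay":0,"az":0.83,"gripper":0},{"dx":0,"dy":0,"dz":0,"ax":0,"ay":0,"az":0.83,"gripper":0},{"dx":0,"dy":0,"dz":0,"ax":0,"ay":0,"az":0.83,"gripper":0},{"dx":0,"dy":0,"dz":0,"ax":0,"ay":0,"az":0.83,"gripper":0},{"dx":0,"dy":0,"dz":0,"ax":0,"ay":0,"az":0,"gripper":0}]'

```text
clock: 15.3
eef_pos: [529.8, -322.3, 193.9]
eef_rot: [3.103, 0.052, -0.908]
wrist_force: [-0.1, -0.3, -0.6]
finger_gap: 94.2
finger_force: 0.0
```

Call:
jog_arm --commands '[{"dx":0,"dy":0,"dz":0,"ax":0,"ay":0.83,"az":0,"gripper":0},{"dx":0,"dy":0,"dz":0,"ax":0,"ay":0.83,"az":0,"gripper":0},{"dx":0,"dy":0,"dz":0,"ax":0,"ay":0.83,"az":0,"gripper":0},{"dx":0,"dy":0,"dz":0,"ax":0,"ay":0.83,"az":0,"gripper":0},{"dx":0,"dy":0,"dz":0,"ax":0,"ay":0,"az":0,"gripper":0}]'

```text
clock: 15.92
eef_pos: [528.8, -321.6, 193.7]
eef_rot: [3.094, -0.526, -0.88]
wrist_force: [-0.8, -0.6, 0.3]
finger_gap: 94.2
finger_force: 0.0
```

```bash
python3 st.py; cat > go.py <<'E'
import sys,numpy as np
from cell import manip
from plan import rot,Ro
x,y,z,t,yaw=map(float,sys.argv[1:])
s=manip.read_state();R=Ro.from_euler('xyz',s['eef_rot'])
print('turn/10deg',np.degrees((R.inv()*rot(t,yaw)).as_rotvec())/10,'shift/40',R.inv().apply(np.array([x,y,z])-s['eef_pos'])/40)
E
python3 go.py 565.8 -373.8 26.5 30 -52
python3 -c "
from h import *;import pickle
c=pickle.load(open('c1.pkl','rb'));print('cap',back(c,(78/2.2+90,300/2.2+100),157))"
```

```text
15.925 [-0.51, 0.248, 1.723, -0.349, 0.721, 2.164] [528.805, -321.604, 193.671] [3.094, -0.526, -0.88] 94.19076618788168 0.0 [-0.8 -0.6  0.3]
[  0.02 221.23 424.19 447.49 262.63  36.6  -40.92] 0.007364502533846462 1.9202779884570528e-05
turn/10deg [ 0.19 -0.02  0.14] shift/40 [-0.72 -0.09  4.42]
cap [[524.19500138 328.98975218 157.        ]]
```

Call:
jog_arm --commands '[{"dx":0,"dy":0,"dz":0,"ax":0.19,"ay":-0.02,"az":0.14,"gripper":0},{"dx":-0.4,"dy":-0.05,"dz":0.7,"ax":0,"ay":0,"az":0,"gripper":0},{"dx":-0.32,"dy":-0.04,"dz":0.9,"ax":0,"ay":0,"az":0,"gripper":0},{"dx":0,"dy":0,"dz":0.9,"ax":0,"ay":0,"az":0,"gripper":0},{"dx":0,"dy":0,"dz":0.8,"ax":0,"ay":0,"az":0,"gripper":0},{"dx":0,"dy":0,"dz":0,"ax":0,"ay":0,"az":0,"gripper":0}]'

```text
clock: 16.68
eef_pos: [557.1, -353.8, 63.5]
eef_rot: [3.141, -0.52, -0.913]
wrist_force: [-0.3, -1.7, 0.5]
finger_gap: 93.8
finger_force: 0.0
```

```bash
python3 st.py;python3 go.py 565.8 -373.8 26.5 30 -52; python3 - <<'E'
from cell import cams
import cv2,numpy as np
o=np.zeros((420,800,3),np.uint8)
t=cams.camera("wrist")["image"];o[:300,:400]=cv2.resize(t,(400,300))
t=cams.camera("scene")["image"][180:330,100:250];o[:,400:]=cv2.resize(t,(400,420),interpolation=cv2.INTER_CUBIC)
cv2.imwrite("pics/g5.png",o[:,:,::-1])
E
```

```text
16.675 [-0.551, 0.503, 1.711, -0.401, 0.468, 2.25] [557.116, -353.832, 63.454] [3.141, -0.52, -0.913] 93.7850089312851 0.0 [-0.3 -1.7  0.5]
[  0.02 221.23 424.19 447.5  262.64  36.6  -40.92] 0.006050519285281553 1.9202779884570528e-05
turn/10deg [ 0.02  0.02 -0.02] shift/40 [-0.    0.13  1.06]
```

View pics/g5.png

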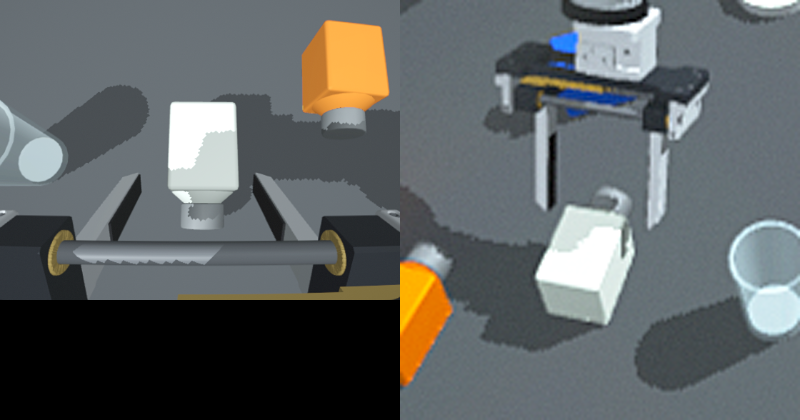

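The white short bottle is between the fingers and square to them, about 5 mm to one side; the 0.13 dy shift corrects that. Going down and gripping.

Call:
jog_arm --commands '[{"dx":0,"dy":0.13,"dz":0.36,"ax":0,"ay":0,"az":0,"gripper":0},{"dx":0,"dy":0,"dz":0.5,"ax":0,"ay":0,"az":0,"gripper":0},{"dx":0,"dy":0,"dz":0.2,"ax":0,"ay":0,"az":0,"gripper":0},{"dx":0,"dy":0,"dz":0,"ax":0,"ay":0,"az":0,"gripper":0},{"dx":0,"dy":0,"dz":0,"ax":0,"ay":0,"az":0,"gripper":1},{"dx":0,"dy":0,"dz":0,"ax":0,"ay":0,"az":0,"gripper":1},{"dx":0,"dy":0,"dz":0,"ax":0,"ay":0,"az":0,"gripper":1},{"dx":0,"dy":0,"dz":0,"ax":0,"ay":0,"az":0,"gripper":1},{"dx":0,"dy":0,"dz":0,"ax":0,"ay":0,"az":0,"gripper":1}]' --squeeze 40

```text
clock: 17.9
eef_pos: [566.4, -373.3, 29.2]
eef_rot: [-3.139, -0.525, -0.914]
wrist_force: [-2.8, 2.4, 4.4]
finger_gap: 59.7
finger_force: 40.0
```

```bash
python3 st.py;python3 go.py 565.8 -373.8 26.5 30 -52
```

```text
17.9 [-0.573, 0.59, 1.674, -0.427, 0.411, 2.264] [566.425, -373.261, 29.209] [-3.139, -0.525, -0.914] 59.65898947894175 39.963539242744446 [-2.8  2.4  4.4]
[  0.01 221.23 424.19 447.5  262.64  36.6  -40.92] 0.005331620065248899 1.9202779884570528e-05
turn/10deg [ 0.   -0.01 -0.03] shift/40 [-0.03  0.02  0.06]
```

Call:
jog_arm --commands '[{"dx":0.12,"dy":0,"dz":-0.2,"ax":0,"ay":0,"az":0,"gripper":1},{"dx":0.25,"dy":0,"dz":-0.43,"ax":0,"ay":0,"az":0,"gripper":1},{"dx":0.4,"dy":0,"dz":-0.7,"ax":0,"ay":0,"az":0,"gripper":1},{"dx":0.4,"dy":0,"dz":-0.7,"ax":0,"ay":0,"az":0,"gripper":1},{"dx":0.4,"dy":0,"dz":-0.7,"ax":0,"ay":0,"az":0,"gripper":1},{"dx":0.4,"dy":0,"dz":-0.7,"ax":0,"ay":0,"az":0,"gripper":1},{"dx":0.25,"dy":0,"dz":-0.43,"ax":0,"ay":0,"az":0,"gripper":1},{"dx":0,"dy":0,"dz":0,"ax":0,"ay":0,"az":0,"gripper":1}]'

```text
clock: 18.9
eef_pos: [566.2, -373.2, 209.8]
eef_rot: [-3.137, -0.528, -0.915]
wrist_force: [-0.7, -0.4, -2.2]
finger_gap: 60.3
finger_force: 40.0
```

Call:
jog_arm --commands '[{"dx":0,"dy":0,"dz":0,"ax":0,"ay":-0.5,"az":0,"gripper":1},{"dx":0,"dy":0,"dz":0,"ax":0,"ay":-0.9,"az":0,"gripper":1},{"dx":0,"dy":0,"dz":0,"ax":0,"ay":-0.9,"az":0,"gripper":1},{"dx":0,"dy":0,"dz":0,"ax":0,"ay":-0.9,"az":0,"gripper":1},{"dx":0,"dy":0,"dz":0,"ax":0,"ay":-0.8,"az":0,"gripper":1},{"dx":0,"dy":0,"dz":0,"ax":0,"ay":0,"az":0,"gripper":1}]'

```text
clock: 19.65
eef_pos: [565.8, -373.8, 204.2]
eef_rot: [-3.14, 0.176, -0.913]
wrist_force: [-0.1, 0.7, -3.6]
finger_gap: 59.7
finger_force: 39.9
```

```bash
python3 st.py;python3 go.py 520 220 210 -10 -52
```

```text
19.65 [-0.656, 0.716, 0.94, 0.046, 1.656, 1.828] [565.752, -373.815, 204.158] [-3.14, 0.176, -0.913] 59.70837237168132 39.94779646396637 [-0.1  0.7 -3.6]
[  0.01 221.22 424.19 447.5  262.64  36.6  -40.92] 0.004937020500051403 1.9202779884570528e-05
turn/10deg [-0.02  0.01 -0.03] shift/40 [-12.28  -8.16   2.05]
```

Call:
jog_arm --commands '[{"dx":-0.4,"dy":-0.27,"dz":0.07,"ax":0,"ay":0,"az":0,"gripper":1},{"dx":-0.82,"dy":-0.545,"dz":0.137,"ax":0,"ay":0,"az":0,"gripper":1},{"dx":-0.82,"dy":-0.545,"dz":0.137,"ax":0,"ay":0,"az":0,"gripper":1},{"dx":-0.82,"dy":-0.545,"dz":0.137,"ax":0,"ay":0,"az":0,"gripper":1},{"dx":-0.82,"dy":-0.545,"dz":0.137,"ax":0,"ay":0,"az":0,"gripper":1},{"dx":-0.82,"dy":-0.545,"dz":0.137,"ax":0,"ay":0,"az":0,"gripper":1},{"dx":-0.82,"dy":-0.545,"dz":0.137,"ax":0,"ay":0,"az":0,"gripper":1},{"dx":-0.82,"dy":-0.545,"dz":0.137,"ax":0,"ay":0,"az":0,"gripper":1}]'

```text
clock: 20.65
eef_pos: [542.0, -74.5, 209.2]
eef_rot: [-3.137, 0.169, -0.912]
wrist_force: [0.2, -0.9, -3.2]
finger_gap: 60.2
finger_force: 39.9
```

Call:
jog_arm --commands '[{"dx":-0.82,"dy":-0.545,"dz":0.137,"ax":0,"ay":0,"az":0,"gripper":1},{"dx":-0.82,"dy":-0.545,"dz":0.137,"ax":0,"ay":0,"az":0,"gripper":1},{"dx":-0.82,"dy":-0.545,"dz":0.137,"ax":0,"ay":0,"az":0,"gripper":1},{"dx":-0.82,"dy":-0.545,"dz":0.137,"ax":0,"ay":0,"az":0,"gripper":1},{"dx":-0.82,"dy":-0.545,"dz":0.137,"ax":0,"ay":0,"az":0,"gripper":1},{"dx":-0.82,"dy":-0.545,"dz":0.137,"ax":0,"ay":0,"az":0,"gripper":1},{"dx":-0.6,"dy":-0.4,"dz":0.1,"ax":0,"ay":0,"az":0,"gripper":1},{"dx":0,"dy":0,"dz":0,"ax":0,"ay":0,"az":0,"gripper":1}]'

```text
clock: 21.65
eef_pos: [522.6, 164.9, 206.0]
eef_rot: [-3.115, 0.193, -0.868]
wrist_force: [0.2, -0.2, -2.9]
finger_gap: 59.6
finger_force: 39.9
```

Call:
jog_arm --commands '[{"dx":0,"dy":0,"dz":0,"ax":0,"ay":-0.5,"az":0,"gripper":1},{"dx":0,"dy":0,"dz":0,"ax":0,"ay":-0.9,"az":0,"gripper":1},{"dx":0,"dy":0,"dz":0,"ax":0,"ay":-0.9,"az":0,"gripper":1},{"dx":0,"dy":0,"dz":0,"ax":0,"ay":-0.9,"az":0,"gripper":1},{"dx":0,"dy":0,"dz":0,"ax":0,"ay":-0.9,"az":0,"gripper":1},{"dx":0,"dy":0,"dz":0,"ax":0,"ay":-0.9,"az":0,"gripper":1},{"dx":0,"dy":0,"dz":0,"ax":0,"ay":0,"az":0,"gripper":1}]'

```text
clock: 22.52
eef_pos: [523.3, 163.0, 203.9]
eef_rot: [-3.097, 1.067, -0.838]
wrist_force: [0.2, 0.1, -3.0]
finger_gap: 59.7
finger_force: 39.9
```

```bash
python3 st.py; python3 go.py 520.1 219.5 100 -60 -52.3; python3 - <<'E'
from plan import *
q=S[-1][0]
for z in (210,150,100,65): q=show('b',(526,212,z),-60,-52,q)
for k in (30,60,90,120): # back out
    x,R=gp((526,212,65),-60,-52);z=R.as_matrix()[:,2];print(k,*ik(x-k*z,R,q,p))
E
```

```text
22.525 [-0.078, 0.699, 1.28, 0.75, 1.942, 2.341] [523.312, 163.021, 203.881] [-3.097, 1.067, -0.838] 59.721304689164874 39.946609139442444 [ 0.2  0.1 -3. ]
[  0.01 221.22 424.19 447.5  262.63  36.6  -40.91] 0.004970479061285005 1.9202779884570528e-05
turn/10deg [0.12 0.12 0.21] shift/40 [ 1.74 -0.78  2.26]
[  0.01 221.22 424.19 447.5  262.63  36.6  -40.91] 0.004970479061285005 1.9202779884570528e-05
b -60 -52 [520.14 219.51 204.5 ] [0.01 0.68 1.3  0.8  1.86 2.43] ok
b -60 -52 [520.14 219.51 144.5 ] [0.01 0.75 1.33 0.78 1.79 2.36] ok
b -60 -52 [520.14 219.51  94.5 ] [0.01 0.82 1.34 0.77 1.73 2.3 ] ok
b -60 -52 [520.14 219.51  59.5 ] [0.01 0.88 1.33 0.76 1.7  2.26] ok
30 [-0.02  0.88  1.28  0.75  1.75  2.28] 6.3105631831206194e-12
60 [-0.05  0.89  1.23  0.73  1.8   2.29] 5.162537064506978e-15
90 [-0.08  0.9   1.16  0.73  1.85  2.31] 4.798522690308005e-11
120 [-0.11  0.92  1.09  0.72  1.91  2.33] 3.4106051316484808e-15
```

Call:
jog_arm --commands '[{"dx":0,"dy":0,"dz":0,"ax":0.12,"ay":0.14,"az":0.21,"gripper":1},{"dx":0,"dy":0,"dz":0,"ax":0,"ay":0,"az":0,"gripper":1}]'

```text
clock: 22.78
eef_pos: [523.1, 164.8, 207.7]
eef_rot: [-3.132, 1.038, -0.902]
wrist_force: [0.2, 0.9, -2.6]
finger_gap: 59.7
finger_force: 39.9
```

```bash
python3 st.py; python3 go.py 520.1 219.5 140 -59.7 -52.4|tail -1
```

```text
22.775 [-0.077, 0.672, 1.299, 0.746, 1.911, 2.377] [523.136, 164.777, 207.714] [-3.132, 1.038, -0.902] 59.742247122406894 39.94711697101593 [ 0.2  0.9 -2.6]
turn/10deg [ 0.   -0.02  0.04] shift/40 [ 0.89 -0.77  1.83]
```

Call:
jog_arm --commands '[{"dx":0.22,"dy":-0.19,"dz":0.46,"ax":0,"ay":-0.02,"az":0.04,"gripper":1},{"dx":0.22,"dy":-0.19,"dz":0.46,"ax":0,"ay":0,"az":0,"gripper":1},{"dx":0.22,"dy":-0.19,"dz":0.46,"ax":0,"ay":0,"az":0,"gripper":1},{"dx":0.23,"dy":-0.19,"dz":0.46,"ax":0,"ay":0,"az":0,"gripper":1},{"dx":0,"dy":0,"dz":0,"ax":0,"ay":0,"az":0,"gripper":1}]'

```text
clock: 23.4
eef_pos: [518.2, 220.5, 136.8]
eef_rot: [3.131, 1.048, -0.921]
wrist_force: [0.1, -0.7, -2.2]
finger_gap: 60.1
finger_force: 39.9
```

```bash
python3 st.py; python3 go.py 520.1 219.5 80 -59.7 -52.4|tail -1;  python3 - <<'E'
from cell import cams
import cv2,numpy as np
o=np.zeros((420,800,3),np.uint8)
t=cams.camera("wrist")["image"];o[:300,:400]=cv2.resize(t,(400,300))
t=cams.camera("scene")["image"][60:200,280:420];o[:,400:]=cv2.resize(t,(400,420),interpolation=cv2.INTER_CUBIC)
cv2.imwrite("pics/g6.png",o[:,:,::-1])
E
```

```text
23.4 [0.006, 0.76, 1.338, 0.778, 1.777, 2.352] [518.21, 220.459, 136.811] [3.131, 1.048, -0.921] 60.09582688634849 39.94688630104065 [ 0.1 -0.7 -2.2]
turn/10deg [ 0.03  0.04 -0.02] shift/40 [ 1.25 -0.03  0.67]
```

View pics/g6.png

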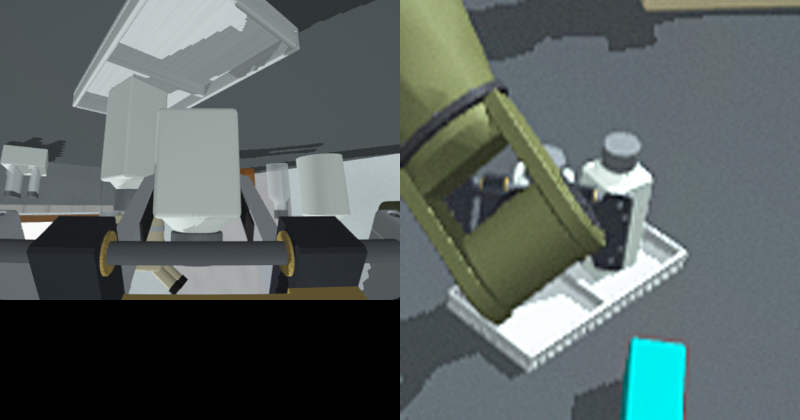

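The short bottle is upright over bay b and well clear of the standing tall bottle, so I'm lowering it.

Call:
jog_arm --commands '[{"dx":0.32,"dy":-0.03,"dz":0.15,"ax":0.03,"ay":0.04,"az":-0.02,"gripper":1},{"dx":0.32,"dy":0,"dz":0.18,"ax":0,"ay":0,"az":0,"gripper":1},{"dx":0.32,"dy":0,"dz":0.18,"ax":0,"ay":0,"az":0,"gripper":1},{"dx":0.32,"dy":0,"dz":0.18,"ax":0,"ay":0,"az":0,"gripper":1},{"dx":0.13,"dy":0,"dz":0.08,"ax":0,"ay":0,"az":0,"gripper":1},{"dx":0,"dy":0,"dz":0,"ax":0,"ay":0,"az":0,"gripper":1},{"dx":0,"dy":0,"dz":0,"ax":0,"ay":0,"az":0,"gripper":1}]'

```text
clock: 24.38
eef_pos: [521.5, 218.7, 74.7]
eef_rot: [-3.135, 1.039, -0.91]
wrist_force: [0.3, -0.3, -2.6]
finger_gap: 59.6
finger_force: 39.9
```

```bash
python3 st.py; python3 go.py 520.1 219.5 59.5 -59.7 -52.4|tail -1
```

```text
24.375 [0.003, 0.85, 1.341, 0.765, 1.701, 2.279] [521.466, 218.729, 74.668] [-3.135, 1.039, -0.91] 59.58403645726859 39.94670927524567 [ 0.3 -0.3 -2.6]
turn/10deg [-0.02 -0.01  0.01] shift/40 [0.31 0.02 0.22]
```

Call:
jog_arm --commands '[{"dx":0.12,"dy":0,"dz":0.07,"ax":0,"ay":0,"az":0,"gripper":1},{"dx":0.1,"dy":0,"dz":0.06,"ax":0,"ay":0,"az":0,"gripper":1},{"dx":0,"dy":0,"dz":0,"ax":0,"ay":0,"az":0,"gripper":1}]'

```text
clock: 24.75
eef_pos: [521.1, 218.7, 63.6]
eef_rot: [-3.137, 1.04, -0.913]
wrist_force: [-0.2, -0.7, -2.4]
finger_gap: 59.8
finger_force: 39.9
```

Call:
jog_arm --commands '[{"dx":0.05,"dy":0,"dz":0.03,"ax":0,"ay":0,"az":0,"gripper":1},{"dx":0,"dy":0,"dz":0,"ax":0,"ay":0,"az":0,"gripper":1}]'

```text
clock: 25.0
eef_pos: [521.4, 218.7, 62.2]
eef_rot: [-3.135, 1.04, -0.91]
wrist_force: [-0.6, -2.6, 3.0]
finger_gap: 60.1
finger_force: 40.0
```

Call:
jog_arm --commands '[{"dx":0.03,"dy":0,"dz":0.02,"ax":0,"ay":0,"az":0,"gripper":1},{"dx":0,"dy":0,"dz":0,"ax":0,"ay":0,"az":0,"gripper":1}]'

```text
clock: 25.25
eef_pos: [521.5, 218.5, 62.0]
eef_rot: [-3.133, 1.041, -0.908]
wrist_force: [-3.1, -6.0, 14.2]
finger_gap: 60.1
finger_force: 40.0
```

Contact. Releasing and backing out.

Call:
jog_arm --commands '[{"dx":0,"dy":0,"dz":0,"ax":0,"ay":0,"az":0,"gripper":0},{"dx":0,"dy":0,"dz":0,"ax":0,"ay":0,"az":0,"gripper":0},{"dx":0,"dy":0,"dz":0,"ax":0,"ay":0,"az":0,"gripper":0},{"dx":0,"dy":0,"dz":0,"ax":0,"ay":0,"az":0,"gripper":0}]'

```text
clock: 25.75
eef_pos: [521.2, 218.9, 60.1]
eef_rot: [-3.136, 1.04, -0.912]
wrist_force: [0.5, -0.0, 0.4]
finger_gap: 93.2
finger_force: 0.0
```

Call:
jog_arm --commands '[{"dx":0,"dy":0,"dz":-0.3,"ax":0,"ay":0,"az":0,"gripper":0},{"dx":0,"dy":0,"dz":-0.7,"ax":0,"ay":0,"az":0,"gripper":0},{"dx":0,"dy":0,"dz":-0.7,"ax":0,"ay":0,"az":0,"gripper":0},{"dx":0,"dy":0,"dz":-0.7,"ax":0,"ay":0,"az":0,"gripper":0},{"dx":0,"dy":0,"dz":-0.7,"ax":0,"ay":0,"az":0,"gripper":0},{"dx":0,"dy":0,"dz":-0.7,"ax":0,"ay":0,"az":0,"gripper":0},{"dx":0,"dy":0,"dz":-0.7,"ax":0,"ay":0,"az":0,"gripper":0},{"dx":0,"dy":0,"dz":0,"ax":0,"ay":0,"az":0,"gripper":0}]'

```text
clock: 26.75
eef_pos: [616.4, 93.9, 152.2]
eef_rot: [-3.133, 1.038, -0.911]
wrist_force: [0.0, -0.1, -0.9]
finger_gap: 94.1
finger_force: 0.0
```

Call:
jog_arm --commands '[{"dx":0.3,"dy":0.6,"dz":-0.7,"ax":0,"ay":0,"az":0,"gripper":0},{"dx":0.3,"dy":0.6,"dz":-0.7,"ax":0,"ay":0.5,"az":0,"gripper":0},{"dx":0.3,"dy":0.6,"dz":-0.7,"ax":0,"ay":0.7,"az":0,"gripper":0},{"dx":0.3,"dy":0.6,"dz":-0.4,"ax":0,"ay":0.7,"az":0,"gripper":0},{"dx":0.3,"dy":0.6,"dz":-0.3,"ax":0,"ay":0.7,"az":0,"gripper":0},{"dx":0.3,"dy":0.6,"dz":0,"ax":0,"ay":0.7,"az":0,"gripper":0},{"dx":0.3,"dy":0.6,"dz":0,"ax":0,"ay":0.7,"az":0,"gripper":0},{"dx":0,"dy":0,"dz":0,"ax":0,"ay":0,"az":0,"gripper":0}]'

```text
clock: 27.75
eef_pos: [571.0, -123.8, 156.8]
eef_rot: [-3.138, 0.341, -0.915]
wrist_force: [-0.6, -0.6, 0.5]
finger_gap: 93.8
finger_force: 0.0
```

```bash
python3 st.py; python3 - <<'E'
from cell import cams
from h import *
import pickle
c=cams.camera("top");s=cams.camera("scene");pickle.dump((c,s),open("c2.pkl","wb"))
D=pickle.load(open("c0.pkl","rb"))
K=lambda c:np.array([[c["fx"],0,c["cx"]],[0,c["fy"],c["cy"]],[0,0,1]])
def proj(c,P):
    T=c["world_to_cam"];return cv2.projectPoints(np.array([P],float),cv2.Rodrigues(T[:3,:3])[0],T[:3,3],K(c),c["dist_coeffs"])[0].ravel()
# caps: grey disc; print patch around the predicted cap tops as text
for n,P,z in [("tall",(524,330,157),157),("short",(526,212,117),117)]:
    u,v=proj(c,P).round().astype(int);print(n,u,v)
    g=c["image"][v-12:v+13,u-13:u+14].mean(2).astype(int)
    for r in g[::2]: print(' '.join(f'{x:3d}' for x in r))
for n,w in [("dish",(225,262,280,316)),("beaker",(315,165,365,200)),("pip",(235,120,290,190))]:
    x0,y0,x1,y1=w;a=c["image"][y0:y1,x0:x1].astype(int);b=D["top"]["image"][y0:y1,x0:x1].astype(int);print(n,np.abs(a-b).mean())
E
```

```text
27.75 [-0.357, 0.59, 1.276, 0.181, 1.566, 2.102] [571.004, -123.813, 156.761] [-3.138, 0.341, -0.915] 93.76423329096369 0.0 [-0.6 -0.6  0.5]
tall 125 236
 96  97  95  96  94  97 119 165 174 126 119 146 151 153 151 158 163 163 159 162 160 150 145 149 154 149 148
 97  97  96  98  97  97 140 193 168 133 151 160 161 162 163 184 218 218 217 223 219 208 206 214 216 207 206
 96  95  96  96  94 100 155 214 187 216 236 232 228 220 204 208 217 221 221 217 213 216 220 225 225 225 224
 96  96  98  97  94 100 158 219 188 179 172 167 165 161 160 168 175 180 188 194 198 214 230 237 237 233 221
 94  97  97  95  98 108 140 163 159 157 156 156 154 153 152 151 147 133 109 108 136 161 183 218 238 241 223
 96  96  97  96 107 137 157 159 157 156 156 153 154 155 153 153 152 148 126  84  97 136 154 162 177 183 160
 97  97  96  96 108 144 158 158 158 155 155 155 153 154 154 152 151 150 128  83  79 123 159 167 168 165 142
 96  95  98  94 105 130 155 159 159 156 157 156 155 154 153 153 152 137 101  70  85 132 163 171 168 151 120
 94  97  94  91  98 144 203 177 156 156 155 154 158 154 151 146 127  96  74  93 13
[... 1245 characters left out ...]
20 168 154 155 154 153 153 154 153 152 151 152 144 107 102 158 177 174 176 183 166 128 107
141 149 187 222 218 182 160 153 153 153 152 151 152 152 151 150 132  96 109 164 182 179 179 189 191 179 145
130 124 146 173 208 215 189 163 155 153 153 155 153 150 142 117  96 121 161 183 183 181 185 189 183 171 148
129 131 150 154 181 228 238 231 213 179 149 136 123 111 115 127 156 180 187 185 182 180 174 155 135 122 120
128 136 155 159 164 197 233 240 240 237 230 225 217 210 197 189 191 189 184 176 159 140 124 119 117 118 118
125 142 159 160 160 158 175 219 239 241 240 237 234 234 231 223 203 173 149 129 118 118 117 118 117 121 132
dish 41.46509539842873
beaker 22.99847619047619
pip 5.811688311688312
```

Both grey cap discs are within about 10 mm of their predicted standing positions in the two bays, and the gripper is clear of both. Handing in.

```bash
python3 -c "
from cell import job
print(job.sign_off())"
```

```text
the job is handed in; nothing more can be done
None
```

The job is handed in at 28 s: the tall bottle stands cap up in bay a and the short one in bay b. The arm never came near the dish, beaker or pipette, but I did not re-check their positions at the end, and sign-off gave no verdict.

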